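# Swap stone boxes at the knife sharpener's bench

## Task

The knife sharpener is done with the coarse stones and wants the fine ones: push the hanging red flap up until its box is shut, and pull the green flap all the way down to its stop. Leave the yellow box shut and the white mug standing where it is.

Things in the scene. Friction and masses are not known exactly. Their poses are not given: they have to be found in the camera images.
- red_bar (a point): Mid-point of the level round steel bar (12 mm thick, 100 mm long, along y) on the free edge of the red flap, hanging open at first. All 3 flaps are alike, hinged at the bottom, opening towards the robot. z: from hinge to bar in the flap's plane; x: into the box when shut. Hinge axis parallel to y, 170 mm along -z, 50 mm above the bench. Flap angle = z from vertical: 0 shut, 1.45 rad down on its stop.
- green_bar (a point): The same point on the green flap, shut or up to 6 degrees ajar at first. Flap 146 x 124 x 12 mm; two 12 mm rods in its plane carry the bar, leaving 38 mm open between bar and flap edge. Bar 220 mm above the bench when shut, about 70 mm when down. Stiff hinge, stays where left; 1 to 6 N at the bar moves it. A bar pinched from above turns in the fingers, the gripper can stay upright.
- yellow_bar (a point): The same point on the yellow flap, shut at first, to stay shut. Each flap is on the front of its own wooden box, whose top and back are painted the flap's colour, fixed to the bench, 150 mm wide, 130 mm deep, top 180 mm above the bench (40 mm below the bar of a shut flap). The three boxes stand side by side in any order.
- mug: White ceramic mug, 80 mm across, 85 mm high, with a handle on its +y side, standing loose on the bench beside the boxes; origin at the centre of its underside, z up.
Mind the look-alikes: they are no part of the job. There is more than one size of the part that bears red_bar; the job needs the middle-sized.

How it is judged:
By the outcome, as a careful person would: the job done as asked, in the order asked, and still so for the second after the job is handed in, with the robot touching nothing.
It also fails if it takes over 58 s, if anything falls off the work surface, if the arm or the gripper's body presses on something with over 40 N, if the wrist force passes 120 N, or if a joint passes its speed limit or range.

## Robot

A 6-joint arm with a two-finger parallel gripper is mounted at the origin on the work surface. World frame = base frame: x ahead of the robot, y to its left, z up, the work surface at z = 0. Lengths are in m, angles in rad, forces in N, time in s.
With the tool pointing down it reaches from about 0.35 to 0.95 m from the base axis. Payload 17.4 kg.
Tool frame: the origin (TCP) lies at the very end of the fingers, on their centre line; the grasp point (between the pads) lies env.grip_point_offset behind it (env.grip_point_offset is the distance from the TCP to the grasp point, in m); z points along the fingers, y is the line along which they close (so a half turn about z gives the same grasp; the last joint's range is limited). The gripper opens to 93 mm and grips with 3 to 60 N. Pads are 15 mm wide; open, the fingers measure 128 mm over their backs; the gripper's body (75 mm by 188 mm) begins 65 mm behind the grasp point.
Start: joints at [-1.171, 0.116, 1.442, -0, 1.584, -0.038], TCP at [0.286, -0.611, 0.219] pointing down, gripper open.
Joint ranges: [-2.83, 2.83], [-0.83, 2.19], [0.07, 2.5], [-1.14, 4.28], [0.01, 3], [-2.97, 2.97]. Speed limits (rad/s): [1.89, 1.89, 2.22, 3.14, 3.14, 3.14].

## Interface

Orientations are given as a 3x3 rotation matrix whose columns are the frame's x, y, z axes.
In Python, from bench import env, viewer gives the robot as it stands.
- The arm moves only by the shell command python3 -m crank 'ROWS' [FORCE]. ROWS is JSON, a list of rows, each an object with "travel": the shift along the tool's x, y, z in mm, a list of three; "turn": the turn, a rotation vector about the tool's x, y, z in rad, a list of three; "claw": the finger opening in mm, from 0 to 93. In form: [{"travel": [tx, ty, tz], "turn": [wx, wy, wz], "claw": claw}, ...]. A call has 1 to 8 rows; each row shifts and turns the commanded pose from where the row before left it, along the tool's axes as they then stand; what a row does not reach is not made up. A row lasts 1/10 s, in which the tool goes at most 50 mm and 8.59 degrees, less where a joint would pass 70% of its speed; a pose out of reach is approached as far as the arm can. A call with a gripper value outside its range is refused whole. The fingers move at their own pace and stop on an object; FORCE is the grip in N (left out, the last holds). Time passes only in rows, so rows that do not move let the fingers close. It gives the time, the measured TCP pose, the force, the opening and the grip force at its end, in the units of the state.
- env.sense(): the state, without advancing time (a new reading comes with each control period).
- viewer.capture(name): name is "scene" or "top" or "wrist"; returns (picture, depth): 420x560x3 uint8, red, green, blue; 420x560 float32, m along the optical axis (not along the pixel's ray), 0 where there is no reading.
- viewer.camera_params(name): a dict with "mtx" (3x3 intrinsics, pixels), "k1" (the pictures are not rectified: a ray, as slopes to the right and down, at radius r is drawn at 1 + k1 r^2 times it, then the intrinsics apply), "world_from_camera" (4x4, takes a point from camera to world coordinates); the wrist camera has in their place "T_tool_cam" (4x4, takes a point from camera to tool coordinates, whose origin is the TCP and whose axes are the flange's). Camera axes: x right, y up, looking along -z (the intrinsics and any distortion apply to the point x, -y, -z); pixel columns grow to the right and rows downward; lengths in m; the calibration is good to about 2 mm. A picture is of the moment at which its call begins: read the wrist's pose just before it. camera_params takes no time and is no camera call.
- env.close_job(): hands the job in; it is judged then, once.
The state is a dict: "time": time; "joint_positions": joint angles; "qd": joint speeds; "joint_efforts": joint torques, N m; "eef_pos": TCP position; "ee_rot": TCP orientation; "ft_force": force on the tool from outside, world axes, zero at the start; "wrist_torque": the same for the moment, N m; "width": finger opening in m; "finger_force": force on a finger pad.
Only numpy, scipy, OpenCV 4.12 (cv2) and the standard library are available. Lean on these libraries where they do the work, as an engineer would, in place of code of your own. Each camera call takes 0.05 s, during which the arm holds its last target. There are 200 camera calls.

## Working session

There is one attempt and no reset: what is moved stays moved. The work goes in short steps, Python scripts to look and compute and a shell command to move; the robot and the scene stay as the last step left them, time stands still between calls to the robot, and variables do not carry over. Pictures are saved under pics/ and viewed, at most 10 in all, crops included, and the job is handed in when it is done.

```bash
ls; mkdir -p pics; cat > h.py <<'E'
import numpy as np,cv2
from bench import env,viewer
def cloud(name):
    s=env.sense(); p,d=viewer.capture(name); c=viewer.camera_params(name)
    K=np.array(c["mtx"]);k1=c["k1"]
    v,u=np.mgrid[:420,:560].astype(float)
    pts=cv2.undistortPoints(np.stack([u.ravel(),v.ravel()],1)[:,None],K,np.array([k1,0,0,0,0.]))[:,0]
    z=d.ravel()
    P=np.c_[pts[:,0]*z,-pts[:,1]*z,-z]
    if name=="wrist":
        T=np.eye(4);T[:3,:3]=s["ee_rot"];T[:3,3]=s["eef_pos"];T=T@np.array(c["T_tool_cam"])
    else: T=np.array(c["world_from_camera"])
    W=(P@T[:3,:3].T+T[:3,3]).reshape(420,560,3); W[d==0]=np.nan
    return p,W
E
python3 - <<'E'
from h import *
ims=[]
for n in("scene","top"):
    p,W=cloud(n); np.savez(f"pics/{n}.npz",p=p,W=W); cv2.imwrite(f"pics/{n}.png",p[...,::-1])
    print(n,np.round(viewer.camera_params(n)["world_from_camera"],2).tolist())
print({k:np.round(v,3).tolist() for k,v in env.sense().items()},env.grip_point_offset)
E
```

```text
pics
scene [[0.33, -0.5, 0.8, 1.6], [0.95, 0.18, -0.27, -0.42], [-0.01, 0.85, 0.53, 0.9], [0.0, 0.0, 0.0, 1.0]]
top [[0.01, 0.98, -0.21, 0.19], [-1.0, 0.01, -0.0, -0.02], [-0.0, 0.21, 0.98, 1.54], [0.0, 0.0, 0.0, 1.0]]
{'time': 0.1, 'joint_positions': [-1.171, 0.116, 1.442, 0.0, 1.584, -0.038], 'qd': [-0.002, -0.001, -0.002, 0.001, 0.0, -0.001], 'joint_efforts': [0.002, -72.289, -62.387, 0.078, 0.023, -0.0], 'eef_pos': [0.286, -0.611, 0.218], 'ee_rot': [[0.906, 0.424, -0.0], [0.424, -0.906, 0.001], [0.0, -0.001, -1.0]], 'ft_force': [0.553, 0.063, -0.598], 'wrist_torque': [0.016, -0.023, 0.022], 'finger_force': 0.0, 'width': 0.093} 0.0188
```

View pics/scene.png

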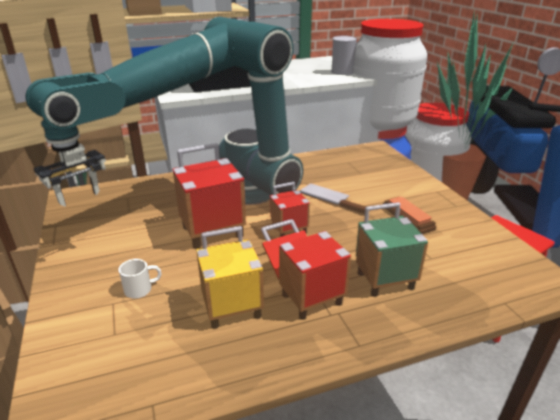

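View pics/top.png

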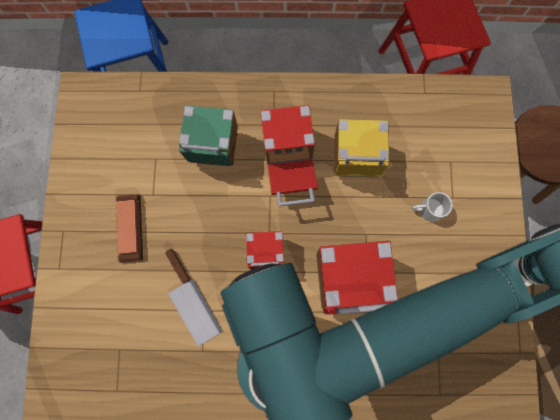

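The scene camera shows three red boxes: large at (210,195), small at (290,210), and a middle one at (312,265) whose flap hangs open with its bar at about (282,228). Yellow is at (230,275), green at (390,250) and the mug at (137,278). In the top view the middle red box is at (288,130), bar (295,203). The large one is at (357,275), the small at (265,248), green at (208,130), yellow at (362,140) and the mug at (437,206). I choose the middle-sized red box, which stands between green and yellow and has its flap open.

```bash
python3 - <<'E'
from h import *
for n in("top","scene"):
    f=np.load(f"pics/{n}.npz");p,W=f["p"],f["W"]
    hsv=cv2.cvtColor(p,cv2.COLOR_RGB2HSV);H,S,V=cv2.split(hsv)
    M={"red":((H<6)|(H>174))&(S>150),"green":(H>60)&(H<85)&(S>80)&(V>40),"yellow":(H>20)&(H<30)&(S>190)}
    for k,m in M.items():
        m=m&(np.nan_to_num(W[...,2])>.03)
        N,L,st,c=cv2.connectedComponentsWithStats(m.astype(np.uint8))
        for i in range(1,N):
            if st[i,4]<150: continue
            q=W[L==i]; t=np.nanpercentile(q[:,2],90); r=q[q[:,2]>t-.012] 
            pc=r[:,:2].astype(np.float32)
            print(n,k,np.round(c[i]),st[i,4],"top z %.3f"%t,"rect",[np.round(a,3) for a in cv2.minAreaRect(pc)])
# steel bars: thin grey above; top view cloud, print grey points
    g=(S<70)&(V>90)
    for nm,(x0,x1,z0,z1) in {"hi":(.3,1,.195,.24),"low":(.3,1,.05,.1)}.items():
        m=g&(W[...,2]>z0)&(W[...,2]<z1)&(W[...,0]>x0)
        N,L,st,c=cv2.connectedComponentsWithStats(m.astype(np.uint8))
        for i in range(1,N):
            if st[i,4]<25: continue
            q=W[L==i]; print(n,nm,np.round(c[i]),st[i,4],np.round(np.median(q,0),3),[np.round(a,3) for a in cv2.minAreaRect(q[:,:2].astype(np.float32))])
p=np.load("pics/top.npz")["p"];q=np.load("pics/scene.npz")["p"]
a=cv2.resize(p[90:230,170:400],(0,0),fx=3,fy=3);b=cv2.resize(q[180:330,180:440],(0,0),fx=1.2,fy=1.2)
cv2.imwrite("pics/crop.png",a[...,::-1])
E
```

```text
top red [287. 128.] 1583 top z 0.185 rect [array([ 0.717, -0.011]), array([0.133, 0.148]), np.float64(7.582)]
top red [292. 177.] 1343 top z 0.110 rect [array([ 0.558, -0.033]), array([0.049, 0.143]), np.float64(8.371)]
top red [264. 247.] 826 top z 0.135 rect [array([0.361, 0.052]), array([0.087, 0.104]), np.float64(0.862)]
top red [357. 275.] 3589 top z 0.239 rect [array([ 0.269, -0.21 ]), array([0.182, 0.196]), np.float64(5.919)]
top green [206. 126.] 1379 top z 0.185 rect [array([0.717, 0.233]), array([0.147, 0.12 ]), np.float64(86.134)]
top green [204. 154.] 190 top z 0.180 rect [array([0.637, 0.24 ]), array([0.089, 0.012]), np.float64(84.461)]
top hi [200. 147.] 145 [0.635 0.241 0.226] [array([0.636, 0.24 ]), array([0.107, 0.014]), np.float64(83.491)]
top hi [366. 158.] 139 [ 0.606 -0.243  0.227] [array([ 0.607, -0.237]), array([0.11 , 0.012]), np.float64(89.13)]
top hi [384. 250.] 150 [ 0.341 -0.281  0.237] [array([ 0.342, -0.282]), array([0.038, 0.034]), np.float64(6.03)]
top hi [328. 255.] 157 [ 0.326 -0.128  0.237] [array([ 0.326, -0.127]), array([0.038, 0.035]), np.float64
[... 1246 characters left out ...]
447)]
scene hi [235. 175.] 61 [ 0.332 -0.127  0.234] [array([ 0.334, -0.126]), array([0.039, 0.037]), np.float64(12.611)]
scene hi [188. 185.] 64 [ 0.346 -0.284  0.234] [array([ 0.344, -0.284]), array([0.033, 0.043]), np.float64(89.537)]
scene hi [ 62. 202.] 31 [ 0.318 -0.657  0.232] [array([ 0.316, -0.659]), array([0.016, 0.015]), np.float64(19.104)]
scene hi [382. 207.] 178 [0.644 0.235 0.219] [array([0.643, 0.238]), array([0.11 , 0.015]), np.float64(85.849)]
scene hi [221. 233.] 234 [ 0.615 -0.242  0.22 ] [array([ 0.613, -0.24 ]), array([0.112, 0.016]), np.float64(89.546)]
scene low [135. 271.] 592 [ 0.51  -0.488  0.069] [array([ 0.515, -0.48 ]), array([0.107, 0.083]), np.float64(60.198)]
```

View pics/crop.png

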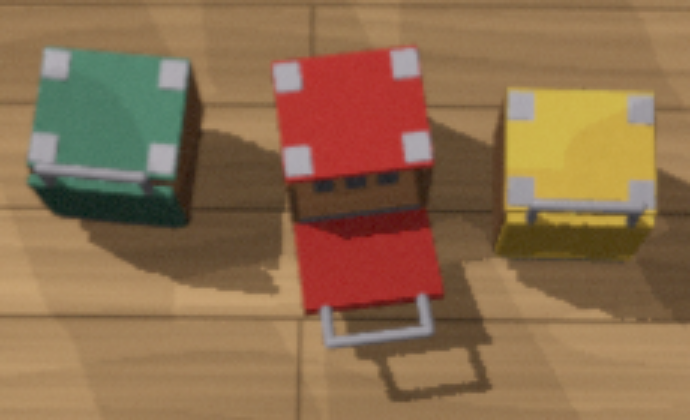

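The crop confirms it. The red flap of the middle box hangs towards the robot, with its bar at crop (380,338), while green and yellow are shut. I'll raise and turn the tool while measuring the red bar.

```bash
python3 -m crank '[{"travel":[0,0,-20],"turn":[0,0,-0.14],"claw":30},{"travel":[0,0,-20],"turn":[0,0,-0.14],"claw":30},{"travel":[0,0,-20],"turn":[0,0,-0.14],"claw":30},{"travel":[0,0,-20],"turn":[0,0,-0.14],"claw":30},{"travel":[0,0,-20],"turn":[0,0,-0.14],"claw":30},{"travel":[0,0,-20],"turn":[0,0,-0.14],"claw":30},{"travel":[0,0,-20],"turn":[0,0,-0.14],"claw":30},{"travel":[0,0,-20],"turn":[0,0,-0.14],"claw":30}]' 20
cat > go.py <<'E'
import sys
from h import *
def go(pos,yaw=None):
    s=env.sense();R=np.array(s["ee_rot"]);p=np.array(s["eef_pos"])
    y=np.degrees(np.arctan2(R[1,1],R[0,1]))
    print("t %.1f"%s["time"],"pos",p.round(3),"yaw",y.round(1),"tool mm",(R.T@(np.array(pos)-p)*1e3).round(0),
     "turnz", None if yaw is None else np.radians(y-yaw).round(3),"F",np.round(s["ft_force"],1),"w",round(s["width"],4))
if __name__=="__main__":
    a=list(map(float,sys.argv[1:])); go(a[:3],a[3] if len(a)>3 else None)
E
python3 - <<'E'
from h import *
for n in("top","scene"):
    f=np.load(f"pics/{n}.npz");p,W=f["p"],f["W"]
    H,S,V=cv2.split(cv2.cvtColor(p,cv2.COLOR_RGB2HSV))
    b=(W[...,0]>.42)&(W[...,0]<.6)&(W[...,1]>-.13)&(W[...,1]<.06)&(W[...,2]>.05)&(S<90)
    q=W[b]; v,u=np.nonzero(b)
    if len(q)>5: 
        print(n,len(q),u.min(),u.max(),v.min(),v.max(),np.round(np.percentile(q,[5,50,95],axis=0),3).tolist())
        near=q[q[:,0]<np.percentile(q[:,0],40)]; print(near.mean(0).round(3), [np.round(a,3) for a in cv2.minAreaRect(q[:,:2].astype(np.float32))])
    r=((H<6)|(H>174))&(S>120)&(W[...,0]>.42)&(W[...,0]<.635)&(W[...,1]>-.13)&(W[...,1]<.07)&(W[...,2]>.04)&(W[...,2]<.17)
    q=W[r]
    if len(q)>30:
        A=np.c_[q[:,:2],np.ones(len(q))];c=np.linalg.lstsq(A,q[:,2],rcond=None)[0]; print("flap plane",c.round(3),"mean",q.mean(0).round(3),"angle from vert",np.arctan(1/np.hypot(c[0],c[1])),"yaw",np.degrees(np.arctan2(-c[1],-c[0])))
E
```

```text
time: 0.9
eef_pos: [0.2861, -0.6113, 0.3791]
ee_rot: [[0.007, 1.0, -0.0], [1.0, -0.007, 0.001], [0.001, -0.0, -1.0]]
ft_force: [0.8, 0.8, -0.2]
width: 0.0338
finger_force: 0.0
top 223 276 314 188 205 [[0.489, -0.09, 0.115], [0.5, -0.041, 0.132], [0.535, 0.016, 0.139]]
[ 0.493 -0.024  0.134] [array([ 0.514, -0.038]), array([0.049, 0.112]), np.float64(7.22)]
flap plane [-0.499 -0.067  0.38 ] mean [ 0.583 -0.027  0.091] angle from vert 1.104630948644492 yaw 7.605240209006618
scene 206 262 298 219 240 [[0.498, -0.093, 0.112], [0.508, -0.044, 0.126], [0.54, 0.013, 0.133]]
[ 0.501 -0.026  0.129] [array([ 0.517, -0.039]), array([0.05 , 0.114]), np.float64(9.252)]
flap plane [-0.503 -0.065  0.382] mean [ 0.572 -0.058  0.098] angle from vert 1.1012494604829843 yaw 7.38130234800843
```

```bash
python3 go.py .494 -.040 .25 7.4
```

```text
t 0.9 pos [ 0.286 -0.611  0.379] yaw -0.4 tool mm [573. 204. 129.] turnz -0.136 F [ 0.8  0.8 -0.2] w 0.0338
```

```bash
python3 -m crank '[{"travel":[41,15,0],"turn":[0,0,0],"claw":30},{"travel":[41,15,0],"turn":[0,0,0],"claw":30},{"travel":[41,15,0],"turn":[0,0,0],"claw":30},{"travel":[41,15,0],"turn":[0,0,0],"claw":30},{"travel":[41,15,0],"turn":[0,0,0],"claw":30},{"travel":[41,15,0],"turn":[0,0,0],"claw":30},{"travel":[41,15,0],"turn":[0,0,0],"claw":30},{"travel":[41,15,0],"turn":[0,0,0],"claw":30}]'
python3 -m crank '[{"travel":[41,14,15],"turn":[0,0,0],"claw":30},{"travel":[41,14,20],"turn":[0,0,0],"claw":30},{"travel":[41,14,20],"turn":[0,0,0],"claw":30},{"travel":[41,14,20],"turn":[0,0,0],"claw":30},{"travel":[41,14,20],"turn":[0,0,0],"claw":30},{"travel":[40,14,20],"turn":[0,0,0],"claw":30},{"travel":[0,0,14],"turn":[0,0,-0.136],"claw":30},{"travel":[0,0,0],"turn":[0,0,0],"claw":30}]'
python3 - <<'E'
from h import *
p,W=cloud("wrist");cv2.imwrite("pics/w1.png",p[...,::-1])
H,S,V=cv2.split(cv2.cvtColor(p,cv2.COLOR_RGB2HSV))
b=(S<90)&(W[...,2]>.1)&(W[...,2]<.15)&(W[...,0]>.44)&(W[...,0]<.56)&(W[...,1]>-.12)&(W[...,1]<.06)
q=W[b];print(len(q),np.percentile(q,[5,50,95],axis=0).round(3) if len(q) else 0)
if len(q)>10:
    hi=q[q[:,2]>np.percentile(q[:,2],70)]; print(hi.mean(0),[np.round(a,3) for a in cv2.minAreaRect(q[:,:2].astype(np.float32))])
E
python3 go.py .494 -.040 .115 7.4
```

```text
time: 1.7
eef_pos: [0.4106, -0.2832, 0.3784]
ee_rot: [[0.013, 1.0, -0.0], [1.0, -0.013, 0.0], [0.0, -0.0, -1.0]]
ft_force: [1.3, -0.2, 1.0]
width: 0.03
finger_force: 0.0
time: 2.5
eef_pos: [0.497, -0.04, 0.2474]
ee_rot: [[-0.128, 0.992, -0.003], [0.992, 0.128, 0.0], [0.001, -0.003, -1.0]]
ft_force: [0.2, -0.1, -0.8]
width: 0.0296
finger_force: 0.0
2606 [[ 0.49  -0.089  0.115]
 [ 0.501 -0.027  0.131]
 [ 0.527  0.016  0.134]]
[ 0.49755659 -0.03782857  0.13347303] [array([ 0.517, -0.037]), array([0.051, 0.111]), np.float64(8.203)]
t 2.5 pos [ 0.497 -0.041  0.249] yaw 7.0 tool mm [  1.  -3. 134.] turnz -0.007 F [-0.5  0.4  1. ] w 0.0301
```

View pics/w1.png

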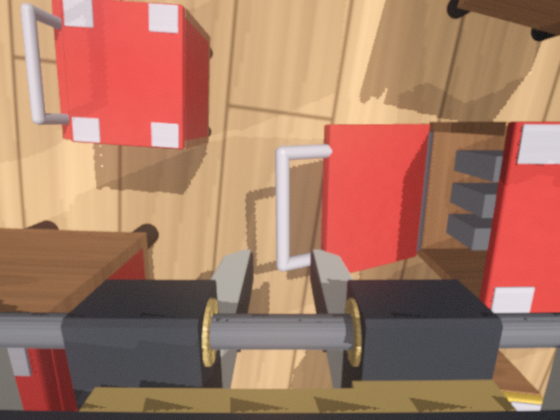

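The wrist view shows the red bar from (283,160) to (283,260), centred between the fingers. Measured centre is (0.4975, -0.038, 0.127), which matches a flap angle of 1.10. Next I descend and pinch.

```bash
python3 -m crank '[{"travel":[0,0,30],"turn":[0,0,0],"claw":30},{"travel":[0,0,35],"turn":[0,0,0],"claw":30},{"travel":[0,0,35],"turn":[0,0,0],"claw":30},{"travel":[0,0,20],"turn":[0,0,0],"claw":30},{"travel":[0,0,18],"turn":[0,0,0],"claw":30},{"travel":[0,0,0],"turn":[0,0,0],"claw":30}]'
python3 go.py .4975 -.038 .109
```

```text
time: 3.15
eef_pos: [0.4968, -0.0419, 0.1105]
ee_rot: [[-0.118, 0.993, -0.002], [0.993, 0.118, 0.0], [0.0, -0.002, -1.0]]
ft_force: [0.2, -0.2, -0.2]
width: 0.03
finger_force: 0.0
t 3.1 pos [ 0.497 -0.042  0.11 ] yaw 6.8 tool mm [4. 1. 1.] turnz None F [ 0.2 -0.2 -0.2] w 0.03
```

```bash
python3 -m crank '[{"travel":[0,0,0],"turn":[0,0,0],"claw":8},{"travel":[0,0,0],"turn":[0,0,0],"claw":8},{"travel":[0,0,0],"turn":[0,0,0],"claw":8},{"travel":[0,0,0],"turn":[0,0,0],"claw":8},{"travel":[0,0,0],"turn":[0,0,0],"claw":8}]' 15
python3 - <<'E'
import numpy as np
a=np.linspace(1.10,0,12);x=170*np.sin(a);z=170*np.cos(a)
print(np.c_[-np.diff(x),-np.diff(z)].round(1).tolist())
E
python3 go.py .646 -.020 .201
```

```text
time: 3.65
eef_pos: [0.4974, -0.0414, 0.1128]
ee_rot: [[-0.122, 0.993, -0.0], [0.993, 0.122, -0.001], [-0.001, -0.0, -1.0]]
ft_force: [-6.0, -3.3, 6.5]
width: 0.012
finger_force: 15.0
[[8.5, -14.7], [9.9, -13.8], [11.2, -12.8], [12.4, -11.6], [13.5, -10.3], [14.5, -8.9], [15.3, -7.4], [16.0, -5.8], [16.5, -4.2], [16.8, -2.5], [17.0, -0.8]]
t 3.6 pos [ 0.497 -0.041  0.113] yaw 7.0 tool mm [  3. 150. -88.] turnz None F [-6.  -3.3  6.5] w 0.012
```

```bash
python3 -m crank '[{"travel":[0,8.5,-14.7],"turn":[0,0,0],"claw":8},{"travel":[0,10,-13.8],"turn":[0,0,0],"claw":8},{"travel":[0,11.2,-12.8],"turn":[0,0,0],"claw":8},{"travel":[0,12.4,-11.6],"turn":[0,0,0],"claw":8},{"travel":[0,13.5,-10.3],"turn":[0,0,0],"claw":8},{"travel":[0,0,0],"turn":[0,0,0],"claw":8}]'
python3 go.py .646 -.020 .201
```

```text
time: 4.25
eef_pos: [0.554, -0.0342, 0.1784]
ee_rot: [[-0.122, 0.992, 0.002], [0.992, 0.122, -0.0], [-0.001, 0.002, -1.0]]
ft_force: [-12.7, 0.9, 20.5]
width: 0.0115
finger_force: 15.0
t 4.2 pos [ 0.554 -0.034  0.178] yaw 7.0 tool mm [  3.  93. -22.] turnz None F [-12.7   0.9  20.5] w 0.0115
```

```bash
python3 -m crank '[{"travel":[0,-2,-3.5],"turn":[0,0,0],"claw":8},{"travel":[0,14.5,-8.9],"turn":[0,0,0],"claw":8},{"travel":[0,15.3,-7.4],"turn":[0,0,0],"claw":8},{"travel":[0,16,-5.8],"turn":[0,0,0],"claw":8},{"travel":[0,0,0],"turn":[0,0,0],"claw":8}]'
python3 go.py .646 -.020 .201
```

```text
time: 4.75
eef_pos: [0.5976, -0.0285, 0.2021]
ee_rot: [[-0.123, 0.992, 0.002], [0.992, 0.123, 0.0], [0.0, 0.002, -1.0]]
ft_force: [-0.3, 2.8, 9.8]
width: 0.0114
finger_force: 15.0
t 4.8 pos [ 0.598 -0.028  0.202] yaw 7.1 tool mm [ 2. 49.  1.] turnz None F [-0.3  2.8  9.8] w 0.0114
```

```bash
python3 -m crank '[{"travel":[0,16.5,-6],"turn":[0,0,0],"claw":8},{"travel":[0,16,-2.5],"turn":[0,0,0],"claw":8},{"travel":[0,10,-0.8],"turn":[0,0,0],"claw":8},{"travel":[0,6,0],"turn":[0,0,0],"claw":8},{"travel":[0,0,0],"turn":[0,0,0],"claw":8}]'
python3 go.py .646 -.020 .201
```

```text
time: 5.25
eef_pos: [0.6451, -0.0227, 0.2103]
ee_rot: [[-0.123, 0.992, 0.002], [0.992, 0.123, 0.0], [0.0, 0.002, -1.0]]
ft_force: [2.4, 3.3, 3.9]
width: 0.0116
finger_force: 15.0
t 5.2 pos [ 0.645 -0.023  0.21 ] yaw 7.1 tool mm [3. 1. 9.] turnz None F [2.4 3.3 3.9] w 0.0116
```

```bash
python3 -m crank '[{"travel":[0,4,0],"turn":[0,0,0],"claw":8},{"travel":[0,0,0],"turn":[0,0,0],"claw":8}]';  python3 -m crank '[{"travel":[0,4,0],"turn":[0,0,0],"claw":8},{"travel":[0,0,0],"turn":[0,0,0],"claw":8}]'
```

```text
time: 5.45
eef_pos: [0.6474, -0.0225, 0.2103]
ee_rot: [[-0.123, 0.992, -0.002], [0.992, 0.123, -0.0], [0.0, -0.002, -1.0]]
ft_force: [-13.9, 1.9, 10.1]
width: 0.0116
finger_force: 15.0
time: 5.65
eef_pos: [0.6499, -0.0222, 0.2103]
ee_rot: [[-0.122, 0.992, -0.006], [0.992, 0.122, -0.0], [0.0, -0.006, -1.0]]
ft_force: [-30.4, 0.9, 13.5]
width: 0.0165
finger_force: 15.0
```

```bash
python3 -m crank '[{"travel":[0,-4,0],"turn":[0,0,0],"claw":8},{"travel":[0,0,0],"turn":[0,0,0],"claw":32},{"travel":[0,0,0],"turn":[0,0,0],"claw":32},{"travel":[0,0,0],"turn":[0,0,0],"claw":32},{"travel":[0,0,-30],"turn":[0,0,0],"claw":32},{"travel":[0,0,-40],"turn":[0,0,0],"claw":32},{"travel":[0,-30,-40],"turn":[0,0,0],"claw":32},{"travel":[0,0,0],"turn":[0,0,0],"claw":32}]'
python3 - <<'E'
from h import *
p,W=cloud("wrist")
for n in("wrist","top","scene"):
    if n!="wrist":p,W=cloud(n)
    H,S,V=cv2.split(cv2.cvtColor(p,cv2.COLOR_RGB2HSV))
    for nm,y0,y1 in(("red",-.12,.06),("green",.15,.32),("yellow",-.33,-.15)):
        b=(S<90)&(abs(W[...,2]-.222)<.012)&(abs(W[...,0]-.63)<.05)&(W[...,1]>y0)&(W[...,1]<y1)
        q=W[b]
        if len(q)>20: print(n,nm,len(q),np.median(q,0).round(4),[np.round(a,3) for a in cv2.minAreaRect(q[:,:2].astype(np.float32))])
    if n=="scene": cv2.imwrite("pics/s2.png",cv2.resize(p[150:340,90:450],(0,0),fx=2,fy=2)[...,::-1])
E
python3 go.py .64 .238 .33 -4.5
```

```text
time: 6.45
eef_pos: [0.618, -0.0264, 0.3266]
ee_rot: [[-0.122, 0.992, 0.008], [0.992, 0.122, -0.001], [-0.002, 0.008, -1.0]]
ft_force: [0.0, -0.0, 0.6]
width: 0.0317
finger_force: 0.0
wrist red 1638 [ 0.6453 -0.0081  0.2243] [array([ 0.647, -0.019]), array([0.012, 0.109]), np.float64(7.636)]
wrist yellow 302 [ 0.6092 -0.1871  0.2226] [array([ 0.609, -0.193]), array([0.022, 0.012]), np.float64(88.955)]
top red 22 [0.6403 0.0196 0.2268] [array([0.641, 0.022]), array([0.023, 0.01 ]), np.float64(87.558)]
top green 160 [0.6352 0.2406 0.2255] [array([0.636, 0.241]), array([0.107, 0.015]), np.float64(84.545)]
top yellow 159 [ 0.6064 -0.2396  0.2263] [array([ 0.608, -0.238]), array([0.11 , 0.013]), np.float64(88.506)]
scene red 166 [ 0.6533 -0.0231  0.2215] [array([ 0.652, -0.022]), array([0.013, 0.112]), np.float64(6.156)]
scene green 148 [0.644  0.2359 0.2207] [array([0.642, 0.238]), array([0.108, 0.014]), np.float64(85.815)]
scene yellow 190 [ 0.6153 -0.2407  0.2217] [array([ 0.613, -0.241]), array([0.108, 0.017]), np.float64(88.819)]
t 6.6 pos [ 0.619 -0.026  0.319] yaw 7.0 tool mm [260.  54. -11.] turnz 0.201 F [-0.   0.4 -1. ] w 0.032
```

View pics/s2.png

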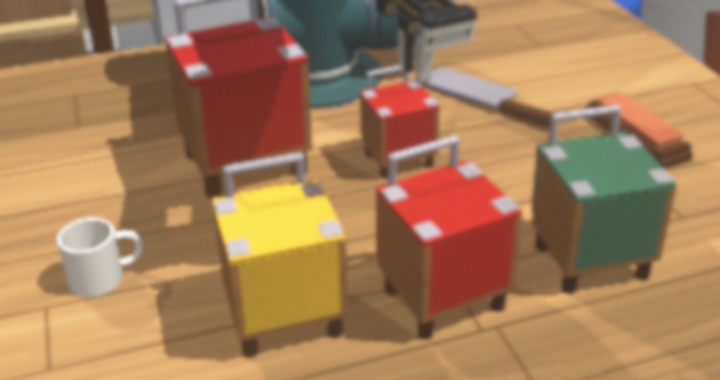

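The scene crop shows red shut, its bar at crop (423,150) directly above the box front. Bar to box centre measures 70.5 mm against the expected 71 mm. Yellow is still shut and the mug at crop (92,257) hasn't moved. Next is green.

```bash
python3 -m crank '[{"travel":[40,8,0],"turn":[0,0,0],"claw":30},{"travel":[40,8,0],"turn":[0,0,0],"claw":30},{"travel":[40,8,0],"turn":[0,0,0],"claw":30},{"travel":[40,8,0],"turn":[0,0,0],"claw":30},{"travel":[40,8,0],"turn":[0,0,0],"claw":30},{"travel":[40,8,0],"turn":[0,0,0.1],"claw":30},{"travel":[20,4,0],"turn":[0,0,0.1],"claw":30},{"travel":[0,0,0],"turn":[0,0,0],"claw":30}]'
python3 - <<'E'
from h import *
p,W=cloud("wrist")
H,S,V=cv2.split(cv2.cvtColor(p,cv2.COLOR_RGB2HSV))
b=(S<90)&(abs(W[...,2]-.222)<.012)&(abs(W[...,0]-.63)<.05)&(abs(W[...,1]-.24)<.08)
q=W[b];print(len(q),np.median(q,0).round(4),[np.round(a,3) for a in cv2.minAreaRect(q[:,:2].astype(np.float32))])
cv2.imwrite("pics/w2.png",p[...,::-1])
E
python3 go.py .64 .238 .2 -4.5
```

```text
time: 7.4
eef_pos: [0.6403, 0.2407, 0.3169]
ee_rot: [[0.077, 0.997, -0.003], [0.997, -0.077, -0.001], [-0.001, -0.003, -1.0]]
ft_force: [0.7, -0.9, -0.0]
width: 0.0298
finger_force: 0.0
1958 [0.6381 0.2474 0.2241] [array([0.638, 0.242]), array([0.111, 0.012]), np.float64(85.085)]
t 7.5 pos [0.64  0.239 0.317] yaw -4.3 tool mm [ -1.   0. 117.] turnz 0.004 F [ 0.5 -1.6 -0.2] w 0.0297
```

View pics/w2.png

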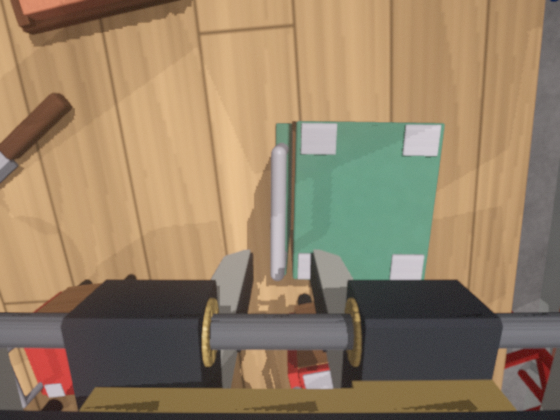

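The wrist view shows the green bar from (279,150) to (279,275), centred between the fingers, with the flap slightly ajar.

```bash
python3 -m crank '[{"travel":[2,-1,30],"turn":[0,0,0],"claw":30},{"travel":[0,0,35],"turn":[0,0,0],"claw":30},{"travel":[0,0,30],"turn":[0,0,0],"claw":30},{"travel":[0,0,20],"turn":[0,0,0],"claw":30},{"travel":[0,0,0],"turn":[0,0,0],"claw":8},{"travel":[0,0,0],"turn":[0,0,0],"claw":8},{"travel":[0,0,0],"turn":[0,0,0],"claw":8},{"travel":[0,0,0],"turn":[0,0,0],"claw":8}]' 15
python3 - <<'E'
import numpy as np
a=np.linspace(.06,1.45,15);x=170*np.sin(a);z=170*np.cos(a)
print(np.c_[-np.diff(x),-np.diff(z)].round(1).tolist(), a.round(2))
E
python3 go.py .48 .25 .052
```

```text
time: 8.25
eef_pos: [0.6397, 0.2397, 0.2061]
ee_rot: [[0.077, 0.997, 0.001], [0.997, -0.077, -0.0], [-0.0, 0.001, -1.0]]
ft_force: [-2.7, -3.3, 1.6]
width: 0.0116
finger_force: 15.0
[[-16.8, 1.8], [-16.5, 3.5], [-16.1, 5.1], [-15.5, 6.7], [-14.8, 8.2], [-13.9, 9.6], [-12.8, 10.9], [-11.7, 12.2], [-10.4, 13.3], [-9.1, 14.2], [-7.6, 15.1], [-6.1, 15.7], [-4.5, 16.3], [-2.9, 16.6]] [0.06 0.16 0.26 0.36 0.46 0.56 0.66 0.75 0.85 0.95 1.05 1.15 1.25 1.35
 1.45]
t 8.2 pos [0.64  0.24  0.206] yaw -4.4 tool mm [  -2. -160.  154.] turnz None F [-2.7 -3.3  1.6] w 0.0116
```

```bash
python3 -m crank '[{"travel":[0,-16.8,1.8],"turn":[0,0,0],"claw":8},{"travel":[0,-16.5,3.5],"turn":[0,0,0],"claw":8},{"travel":[0,-16,5],"turn":[0,0,0],"claw":8},{"travel":[0,-15.5,6.7],"turn":[0,0,0],"claw":8},{"travel":[0,-15,8],"turn":[0,0,0],"claw":8},{"travel":[0,0,0],"turn":[0,0,0],"claw":8}]'
python3 go.py .48 .25 .052
```

```text
time: 8.85
eef_pos: [0.5587, 0.2469, 0.1807]
ee_rot: [[0.076, 0.997, 0.0], [0.997, -0.076, 0.001], [0.001, 0.0, -1.0]]
ft_force: [-4.3, 2.9, 2.7]
width: 0.0114
finger_force: 15.0
t 8.8 pos [0.559 0.247 0.181] yaw -4.3 tool mm [ -3. -79. 129.] turnz None F [-4.3  2.9  2.7] w 0.0114
```

```bash
python3 -m crank '[{"travel":[0,-14,9.6],"turn":[0,0,0],"claw":8},{"travel":[0,-13,11],"turn":[0,0,0],"claw":8},{"travel":[0,-11.7,12.2],"turn":[0,0,0],"claw":8},{"travel":[0,-10.4,13.3],"turn":[0,0,0],"claw":8},{"travel":[0,-9,14.2],"turn":[0,0,0],"claw":8},{"travel":[0,0,0],"turn":[0,0,0],"claw":8}]'
python3 go.py .48 .25 .052
```

```text
time: 9.45
eef_pos: [0.5002, 0.252, 0.1192]
ee_rot: [[0.076, 0.997, -0.003], [0.997, -0.076, 0.002], [0.002, -0.003, -1.0]]
ft_force: [-12.5, 8.3, 3.8]
width: 0.0115
finger_force: 15.1
t 9.4 pos [0.5   0.252 0.119] yaw -4.3 tool mm [ -4. -20.  67.] turnz None F [-12.5   8.3   3.8] w 0.0115
```

```bash
python3 -m crank '[{"travel":[1.5,-2,0],"turn":[0,0,0],"claw":8},{"travel":[0,-7.6,15],"turn":[0,0,0],"claw":8},{"travel":[0,-6,15.7],"turn":[0,0,0],"claw":8},{"travel":[0,-4.5,16],"turn":[0,0,0],"claw":8},{"travel":[0,0,0],"turn":[0,0,0],"claw":8}]'
python3 go.py .48 .25 .052
```

```text
time: 9.95
eef_pos: [0.481, 0.2539, 0.0715]
ee_rot: [[0.076, 0.997, -0.002], [0.997, -0.076, -0.0], [-0.0, -0.002, -1.0]]
ft_force: [-8.1, 0.6, -1.8]
width: 0.0113
finger_force: 15.0
t 9.9 pos [0.481 0.254 0.072] yaw -4.4 tool mm [-4. -1. 20.] turnz None F [-8.1  0.6 -1.8] w 0.0113
```

```bash
python3 -m crank '[{"travel":[0,-2,10],"turn":[0,0,0],"claw":8},{"travel":[0,0,0],"turn":[0,0,0],"claw":8}]';for i in 1; do python3 -m crank '[{"travel":[0,-1,5],"turn":[0,0,0],"claw":8},{"travel":[0,0,0],"turn":[0,0,0],"claw":8}]'; done
```

```text
time: 10.15
eef_pos: [0.4791, 0.2541, 0.0624]
ee_rot: [[0.077, 0.997, -0.003], [0.997, -0.077, -0.0], [-0.0, -0.003, -1.0]]
ft_force: [-12.1, 0.6, -1.6]
width: 0.0111
finger_force: 15.0
time: 10.35
eef_pos: [0.4783, 0.2541, 0.0579]
ee_rot: [[0.077, 0.997, -0.002], [0.997, -0.077, -0.0], [-0.0, -0.002, -1.0]]
ft_force: [-9.3, 0.9, -2.8]
width: 0.0116
finger_force: 15.0
```

```bash
python3 -m crank '[{"travel":[0,-1,4],"turn":[0,0,0],"claw":8},{"travel":[0,0,0],"turn":[0,0,0],"claw":8}]'; python3 -m crank '[{"travel":[0,0,4],"turn":[0,0,0],"claw":8},{"travel":[0,0,0],"turn":[0,0,0],"claw":8}]'
```

```text
time: 10.55
eef_pos: [0.4778, 0.2542, 0.0541]
ee_rot: [[0.077, 0.997, -0.001], [0.997, -0.077, -0.0], [-0.0, -0.001, -1.0]]
ft_force: [-7.5, 0.7, -3.0]
width: 0.0116
finger_force: 15.0
time: 10.75
eef_pos: [0.4772, 0.2542, 0.05]
ee_rot: [[0.077, 0.997, -0.003], [0.997, -0.077, -0.0], [-0.0, -0.003, -1.0]]
ft_force: [-13.2, 0.7, -2.4]
width: 0.0114
finger_force: 15.0
```

```bash
python3 -m crank '[{"travel":[0,-1,4],"turn":[0,0,0],"claw":8},{"travel":[0,0,0],"turn":[0,0,0],"claw":8}]'; python3 -m crank '[{"travel":[0,0,4],"turn":[0,0,0],"claw":8},{"travel":[0,0,0],"turn":[0,0,0],"claw":8}]'
python3 - <<'E'
from h import *
p,W=cloud("scene")
H,S,V=cv2.split(cv2.cvtColor(p,cv2.COLOR_RGB2HSV))
q=W[(H>60)&(H<85)&(S>80)&(W[...,0]>.5)&(W[...,0]<.63)&(abs(W[...,1]-.24)<.09)&(W[...,2]>.02)&(W[...,2]<.16)]
print(len(q))
if len(q)>30:
    c=np.linalg.lstsq(np.c_[q[:,:2],np.ones(len(q))],q[:,2],rcond=None)[0];print(c,np.arctan(1/np.hypot(c[0],c[1])))
cv2.imwrite("pics/s3.png",cv2.resize(p[150:340,200:480],(0,0),fx=2.5,fy=2.5)[...,::-1])
E
```

```text
time: 10.95
eef_pos: [0.4774, 0.2548, 0.0477]
ee_rot: [[0.077, 0.997, 0.0], [0.997, -0.077, 0.001], [0.001, 0.0, -1.0]]
ft_force: [-10.8, 0.3, 10.4]
width: 0.0112
finger_force: 15.0
time: 11.15
eef_pos: [0.4774, 0.255, 0.044]
ee_rot: [[0.077, 0.997, 0.0], [0.997, -0.077, 0.002], [0.002, 0.0, -1.0]]
ft_force: [-14.0, 1.4, 14.0]
width: 0.0113
finger_force: 15.0
98
[-0.12439738 -0.05628916  0.14472132] 1.4350954478151519
```

View pics/s3.png

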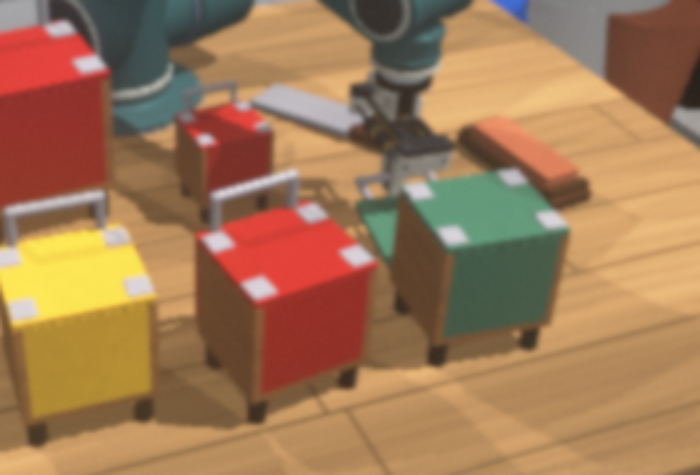

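The crop shows red and yellow shut and the green flap down at crop (378,225). The force rose at the stop, and the flap plane measures 1.435 rad. I'll release and retreat.

```bash
python3 -m crank '[{"travel":[0,0,0],"turn":[0,0,0],"claw":28},{"travel":[0,0,0],"turn":[0,0,0],"claw":28},{"travel":[0,0,0],"turn":[0,0,0],"claw":28},{"travel":[0,0,-10],"turn":[0,0,0],"claw":28},{"travel":[0,0,-20],"turn":[0,0,0],"claw":28},{"travel":[0,0,-30],"turn":[0,0,0],"claw":28},{"travel":[0,0,-40],"turn":[0,0,0],"claw":28},{"travel":[0,0,-40],"turn":[0,0,0],"claw":28}]'
python3 -m crank '[{"travel":[0,0,-40],"turn":[0,0,0],"claw":28},{"travel":[0,0,0],"turn":[0,0,0],"claw":28}]'
python3 - <<'E'
from h import *
for n in("wrist","scene"):
    p,W=cloud(n)
    H,S,V=cv2.split(cv2.cvtColor(p,cv2.COLOR_RGB2HSV))
    reg=(W[...,0]>.44)&(W[...,0]<.63)&(abs(W[...,1]-.25)<.09)&(W[...,2]>.02)&(W[...,2]<.16)
    q=W[reg&(H>60)&(H<85)&(S>80)]
    c=np.linalg.lstsq(np.c_[q[:,:2],np.ones(len(q))],q[:,2],rcond=None)[0];print(n,len(q),c.round(3),np.arctan(1/np.hypot(c[0],c[1])))
    q=W[reg&(S<70)&(W[...,0]<.5)&(W[...,2]>.05)&(W[...,2]<.1)]; print("bar",len(q),np.median(q,0).round(3), [np.round(a,3) for a in cv2.minAreaRect(q[:,:2].astype(np.float32))] if len(q)>5 else "")
    if n=="wrist": cv2.imwrite("pics/w3.png",p[...,::-1])
for nm,y0,y1 in(("red",-.12,.06),("yellow",-.33,-.15)):
    q=W[(S<90)&(abs(W[...,2]-.222)<.012)&(abs(W[...,0]-.63)<.05)&(W[...,1]>y0)&(W[...,1]<y1)]; print(nm,np.median(q,0).round(3))
q=W[(S<70)&(abs(W[...,2]-.075)<.025)&(W[...,1]<-.38)&(W[...,0]>.4)&(W[...,0]<.6)&(W[...,1]>-.6)];print("mug",np.median(q,0).round(3))
E
```

```text
time: 12.0
eef_pos: [0.4768, 0.254, 0.1839]
ee_rot: [[0.077, 0.997, 0.0], [0.997, -0.077, -0.0], [-0.0, 0.0, -1.0]]
ft_force: [0.3, 0.4, 0.5]
width: 0.0277
finger_force: 0.0
time: 12.2
eef_pos: [0.4784, 0.2548, 0.2286]
ee_rot: [[0.077, 0.997, 0.007], [0.997, -0.077, 0.004], [0.004, 0.007, -1.0]]
ft_force: [0.1, 0.2, 0.9]
width: 0.0279
finger_force: 0.0
wrist 4796 [-0.123  0.011  0.132] 1.4481765691171078
bar 1742 [0.48  0.256 0.074] [array([0.485, 0.255]), array([0.113, 0.032]), np.float64(88.861)]
scene 109 [-0.095  0.022  0.113] 1.4733608168607504
bar 116 [0.485 0.249 0.072] [array([0.485, 0.253]), array([0.026, 0.114]), np.float64(1.419)]
red [ 0.654 -0.026  0.221]
yellow [ 0.615 -0.241  0.222]
mug [ 0.511 -0.488  0.069]
```

View pics/w3.png

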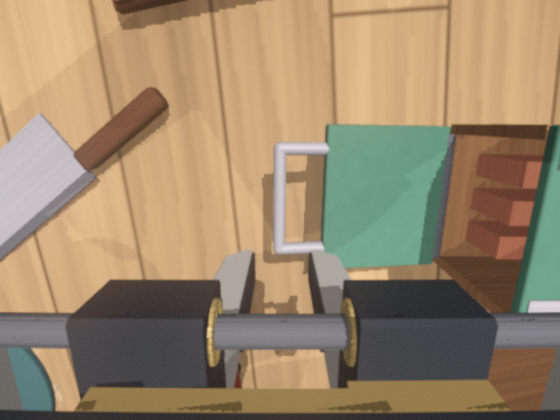

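The wrist view shows the green flap fully down at 1.448 rad, its bar at (280,198) and the gripper clear. Red and yellow are shut and the mug is where it was, so I'm handing in.

```bash
python3 -c "
from bench import env
print(env.close_job())"
```

```text
the job is handed in; nothing more can be done
None
```

I pushed the middle-sized red flap shut, then pulled the green flap down to its stop; yellow is still shut, the mug is where it was, and I handed the job in at about 12 s (no verdict was returned).

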